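# Square an engraving blank into the corner of a jig

## Robot

A 6-joint arm with a two-finger parallel gripper is mounted at the origin on the work surface. World frame = base frame: x ahead of the robot, y to its left, z up, the work surface at z = 0. Lengths are in m, angles in rad, forces in N, time in s.
With the tool pointing down it reaches from about 0.35 to 0.725 m from the base axis. Payload 4.3 kg.
Tool frame: the origin (TCP) lies midway between the tips of the shut fingers; the grasp point (between the pads) lies 19 mm behind it (ctrl.hold_point_z is the distance from the TCP to the grasp point, in m); z points along the fingers, y is the line along which they close (so a half turn about z gives the same grasp; the last joint's range is limited). The gripper opens to 85 mm and grips with 20 to 120 N. Pads are 22 mm wide; open, the fingers measure 114 mm over their backs; the gripper's body (76 mm by 85 mm) begins 54 mm behind the grasp point. The pads swing forward as they close: fully open they stand 13 mm farther back than shut.
Start: joints at [-1.372, 0.377, 0.081, 1.274, 0, 1.46], TCP at [0.175, -0.548, 0.231] pointing down, gripper open.
Joint ranges: [-2.72, 2.72], [-0.84, 1.66], [-1.02, 1.22], [-1.77, 2.12], [-1.37, 1.28], [-3.14, 3.14]. Speed limits (rad/s): [2.57, 2.57, 3.14, 3.14, 3.14, 3.14].

## Interface

Orientations are given as a rotation vector (axis times angle).
In Python, from plant import ctrl gives the robot as it stands. Calls block until the motion is done:
- ctrl.move_ptp(position, orientation): joint-space move of the TCP to a pose.
- ctrl.movel(position, v=0.15, frame=None): straight line of the TCP; frame=None keeps the orientation; v is the mean speed in m/s.
- ctrl.movej(angles): joint-space move.
- ctrl.open_gripper() and ctrl.gripper_close(squeeze=None): open the fingers fully, or close them until they stop; squeeze is the grip in N (None keeps the last).
- ctrl.sleep(seconds).
- ctrl.inverse_kinematics(position, orientation): joint angles nearest the present ones, or None.
- ctrl.sense(): the state.
- ctrl.read_camera(name): name is "scene" or "top" or "wrist"; returns the picture (480x640x3 uint8, blue, green, red); there is no depth.
- ctrl.camera_params(name): a dict with "mtx" (3x3 intrinsics, pixels), "R" (3x3) and "t" (3): a world point X has camera coordinates R X + t; the wrist camera has in their place "hand_eye" (4x4, takes a point from camera to tool coordinates, whose origin is the TCP and whose axes are the flange's). Camera axes: x right, y down, z forward; pixel columns grow to the right and rows downward; lengths in m; the calibration is good to about 2 mm. A picture is of the moment at which its call begins: read the wrist's pose just before it. camera_params takes no time and is no camera call.
A pose or a line that the arm cannot do raises ctrl.MotionError and nothing moves.
- ctrl.sign_off(): hands the job in; it is judged then, once.
The state is a dict: "clock": time; "qpos": joint angles; "qvel": joint speeds; "effort": joint torques, N m; "tcp_pos": TCP position; "ee_rot": TCP orientation; "wrist_force": force on the tool from outside, world axes, zero at the start; "wrist_torque": the same for the moment, N m; "width": finger opening in m; "grasp_force": force on a finger pad.
Only numpy, scipy, OpenCV 4.12 (cv2) and the standard library are available. Lean on these libraries where they do the work, as an engineer would, in place of code of your own. Each camera call takes 0.05 s, during which the arm holds its last target. There are 200 camera calls.

## Task

Take the red-handled pusher out of its stand and, with its white tip, slide the gold blank across the jig until its two full edges opposite the clipped corner lie flush against both steel fences. Then press on its clipped corner, towards the jig's corner, so that it bears on both fences at once (at least 2 N on each for half a second); the blank is soft, so the push must never exceed 10 N, and the robot itself must not touch the blank. Stand the pusher back in its own hole and let go, leaving the other things on the bench where they are.

Things in the scene. Friction and masses are not known exactly. Their poses are not given: they have to be found in the camera images.
- jig_corner (a point): inner square corner of the dark steel jig, at deck height (12 mm above the bench). The jig is a fixed flat deck; x and y run along its sides and point OUT of the deck, into the fences. From this point the deck reaches 160 mm to -x and 140 mm to -y (and 10 mm to +x and +y, under the fences)
- fence_x: bright steel bar 10 x 150 x 10 mm high on the deck; its inner face is the plane x = 0 of jig_corner; origin at the centre of its underside. Rigid and fixed to the jig
- fence_y: bright steel bar 160 x 10 x 10 mm high on the deck; its inner face is the plane y = 0 of jig_corner; origin at the centre of its underside. Rigid and fixed to the jig
- blank_center (a point): centre of the gold blank: a loose flat metal plate 70 (x) x 50 (y) x 6 mm, 0.12 to 0.24 kg, lying on the jig deck, so its centre is 3 mm above the deck. Its axes start within 20 degrees of the jig's; its +x edge belongs on fence_x and its +y edge on fence_y. Polished: it slides under 0.2 to 0.8 N (friction about 0.25, also at the fences and the tip); against a fence the force rises by several N per mm
- blank_clip (a point): middle of the blank's clipped corner, half-way up: the corner at -x, -y is cut off at 45 degrees (14 mm off each side), leaving an upright face 20 mm long whose middle is at x = -28, y = -18 mm from blank_center
- blank_corner (a point): the blank's square corner at its +x, +y, on its underside; it belongs at jig_corner
- pusher_grip (a point): middle of the pusher's red square rubber handle (22 x 22 x 44 mm, sides along x and y; 62 mm tool, 0.12 kg); z up. Below the handle: a brass flange 46 mm across, 22 to 26 mm below this point, then a white round tip 10 mm thick, its end 40 mm below this point. The tip is ECCENTRIC: its axis lies 6 mm off the handle's axis, in an unknown direction, fixed for the run; find where it touches by feel
- stand_hole (a point): mouth of the pusher's own hole in the fixed dark wooden stand, at the stand's top, 45 mm above the bench: a square hole 29 mm wide, 40 mm deep. The pusher starts upright in it, flange resting on the stand, so the tip has 3 mm of play all round. The stand is 70 (x) x 130 (y) mm; this hole lies 30 mm to -y of its middle, and the spare pusher's hole 60 mm to +y of this one
- spare: bystander: a pusher of the same shape with a black handle, in the other hole of the stand; origin at its tip end
- bangle_a: bystander: gold bangle 68 mm across, 9 mm high, lying flat; origin at the centre of its underside
- bangle_b: bystander: gold bangle 62 mm across, 12 mm high, lying flat; origin at the centre of its underside
- hammer: bystander: hammer 220 mm long, lying on the bench
- graver: bystander: thin wood-handled steel hand tool 170 mm long, lying on the bench
- weight: bystander: brass weight 36 mm across, 48 mm high
- jar: bystander: amber jar 60 mm across, 70 mm high
There are look-alikes about, which are no part of the job. What is shaped like the part that bears pusher_grip but green or turquoise is not meant.

How it is judged:
On the way, in this order (a step that is already met when the one before it is completed fails the run):
1. the pusher is lifted clear of its stand (z of pusher_grip in the frame of stand_hole above 0.05 m), for 0.1 s.
2. the blank lies flush in the corner (within 1.5 mm) and the pusher presses it on both fences at once, at least 2 N on each (x of blank_corner in the frame of jig_corner between -0.0015 and 0.002 m and y of blank_corner in the frame of jig_corner between -0.0015 and 0.002 m and z of blank_corner in the frame of jig_corner below 0.002 m and angle between the x axis of blank_center and the x axis of jig_corner, either way round below 0.03 rad and contact force between blank and fence_x above 2 N and contact force between blank and fence_y above 2 N and contact force between pusher and blank above 2 N), for 0.4 s.
At the end, for the whole second after the job is handed in: The blank lies flat on the deck with its square corner within 1.5 mm of the jig's corner along each fence direction and its edges within 0.03 rad of the fences; the pusher stands upright (within 0.12 rad) in its own hole, flange down on the stand, released; both at rest (x of blank_corner in the frame of jig_corner between -0.0015 and 0.002 m and y of blank_corner in the frame of jig_corner between -0.0015 and 0.002 m and z of blank_corner in the frame of jig_corner below 0.002 m and angle between the x axis of blank_center and the x axis of jig_corner, either way round below 0.03 rad and horizontal distance between pusher_grip and stand_hole below 0.008 m and z of pusher_grip in the frame of stand_hole below 0.029 m and angle between pusher_grip's own z axis and vertical below 0.12 rad and linear speed of pusher below 0.02 m/s and linear speed of blank below 0.01 m/s and contact force between the fingers and pusher below 0.2 N); the robot touches nothing.
It fails at once if the pusher presses the blank with more than 10 N (contact force between pusher and blank above 10 N).
It fails at once if the robot's arm or fingers touch the blank (contact force between any of the fingers, the arm and blank above 0.3 N).
It fails at once if the blank is tipped up by more than 0.2 rad or leaves the deck (angle between blank_center's own z axis and vertical above 0.2 rad or z of blank_center in the frame of jig_corner above 0.015 m or z of blank_center in the frame of jig_corner below -0.003 m).
It fails at once if another thing on the bench is moved by more than 15 mm (distance of any of spare, bangle_a, bangle_b, hammer, graver, weight, jar from where it was at the start of the episode above 0.015 m).
It also fails if it takes over 72 s, if anything falls off the work surface, if the arm or the gripper's body presses on something with over 40 N, if the wrist force passes 120 N, or if a joint passes its speed limit or range.

## Working session

There is one attempt and no reset: what is moved stays moved. The work goes in short steps, each a Python script; the robot and the scene stay as the last script left them, time stands still between calls to the robot, and variables do not carry over. Pictures are saved under pics/ and viewed, at most 10 in all, crops included, and the job is handed in when it is done.

```bash
ls; mkdir -p pics; python3 - <<'E'
from plant import ctrl
import cv2,numpy as np
s=ctrl.sense();print(s['clock'],s['tcp_pos'],s['ee_rot'],s['wrist_force'],ctrl.hold_point_z)
for n in('scene','top'):
    cv2.imwrite(f'pics/{n}0.png',ctrl.read_camera(n)); p=ctrl.camera_params(n); print(n,{k:np.round(v,4).tolist() for k,v in p.items()})
print({k:np.round(v,4).tolist() for k,v in ctrl.camera_params('wrist').items()})
E
```

```text
pics
0.0 [ 0.17462628 -0.54715368  0.23034919] [-3.10220598e+00 -4.82767966e-01  1.51649604e-04] [-0.00433498  1.3711373   0.36856908] 0.0187
scene {'mtx': [[440.5124, 0.0, 317.2999], [0.0, 440.5124, 230.9682], [0.0, 0.0, 1.0]], 'R': [[-0.7418, 0.6706, 0.0039], [0.4837, 0.539, -0.6895], [-0.4645, -0.5096, -0.7242]], 't': [0.4324, -0.2053, 1.1704]}
top {'mtx': [[539.2163, 0.0, 317.6581], [0.0, 539.2163, 236.4494], [0.0, 0.0, 1.0]], 'R': [[-0.0127, -0.9999, 0.004], [-0.9855, 0.0118, -0.1693], [0.1692, -0.0061, -0.9856]], 't': [0.018, 0.5912, 1.2105]}
{'mtx': [[393.8003, 0.0, 316.4968], [0.0, 393.8003, 244.6404], [0.0, 0.0, 1.0]], 'hand_eye': [[-0.0008, -0.9556, -0.2947, 0.0754], [1.0, -0.0009, 0.0003, 0.0006], [-0.0006, -0.2947, 0.9556, -0.1427], [0.0, 0.0, 0.0, 1.0]]}
```

View pics/top0.png

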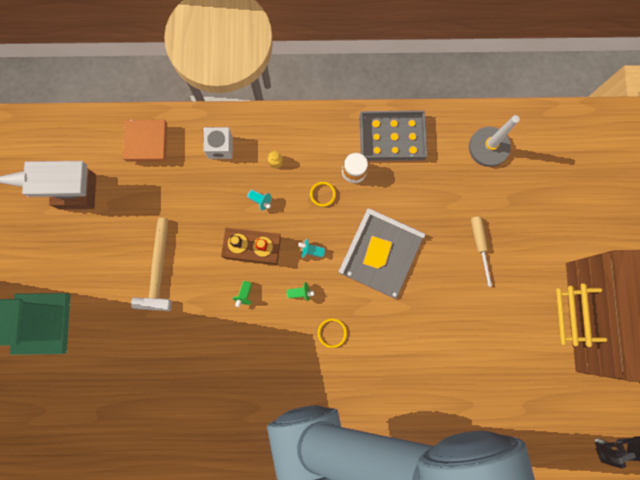

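View pics/scene0.png

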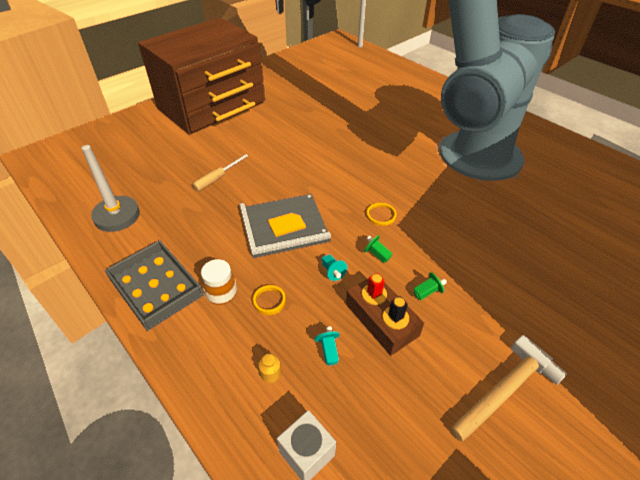

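The top view shows the jig corner at (370,211), the blank at (378,252), the red pusher at (263,245) in the stand and the black spare at (237,241). 
Possible mistakes: black spare (237,241), turquoise (260,199) and (312,249), green (244,293) and (300,293). The only red handle is at (263,245), so that is the one I want; for the blank, the bangles and the gold bits in the tray are also gold, but the only plate is at (378,252). Next I'll take close wrist views over the stand and the jig.

```bash
cat > h.py <<'E'
from plant import ctrl
import cv2,numpy as np
from scipy.spatial.transform import Rotation as Ro
def cam(n,s=None):
    p=ctrl.camera_params(n)
    if n!='wrist': return p['mtx'],np.array(p['R']),np.array(p['t'])
    s=s or ctrl.sense(); T=np.eye(4);T[:3,:3]=Ro.from_rotvec(s['ee_rot']).as_matrix();T[:3,3]=s['tcp_pos']
    I=np.linalg.inv(T@p['hand_eye']); return p['mtx'],I[:3,:3],I[:3,3]
def unproj(c,uv,z):
    K,R,t=c; d=R.T@np.linalg.inv(K)@np.r_[uv,1]; o=-R.T@t; return o+d*(z-o[2])/d[2]
def proj(c,X):
    K,R,t=c; q=K@(R@np.asarray(X)+t); return q[:2]/q[2]
def down(yaw): # tool x axis at world yaw, z down
    return (Ro.from_euler('z',yaw)*Ro.from_euler('x',np.pi)).as_rotvec()
E
python3 - <<'E'
from h import *
c=cam('top')
for n,uv,z in [('red',(263,241),.085),('blk',(237,238),.085),('stand',(252,246),.045),('jigc',(370,214),.012),('blank',(378,252),.018),('corner2',(424,237),.022),('corner3',(342,272),.022),('far',(394,296),.012),('turq',(312,249),.02)]:
    print(n,unproj(c,uv,z).round(3))
s=ctrl.sense();R=Ro.from_rotvec(s['ee_rot']).as_matrix();print(R.round(2))
# wrist view: pose with camera over jig+stand
for P in ([.5,-.03,.25],[.45,0,.25],[.5,0,.3]):
  for y in (0,np.pi,-.44,np.pi/2,-np.pi/2):
    q=ctrl.inverse_kinematics(P,down(y));print(P,round(y,2),None if q is None else np.round(q,2))
E
```

```text
red [0.576 0.135 0.085]
blk [0.584 0.194 0.085]
stand [0.572 0.165 0.045]
jigc [ 0.652 -0.117  0.012]
blank [ 0.558 -0.133  0.018]
corner2 [ 0.592 -0.244  0.022]
corner3 [ 0.51  -0.046  0.022]
far [ 0.453 -0.168  0.012]
turq [0.566 0.024 0.02 ]
[[ 0.95  0.3  -0.  ]
 [ 0.3  -0.95  0.  ]
 [ 0.   -0.   -1.  ]]
[0.5, -0.03, 0.25] 0 [-0.19  0.22 -0.09  1.26  0.    2.95]
[0.5, -0.03, 0.25] 3.14 [-0.19  0.22 -0.09  1.26  0.   -0.19]
[0.5, -0.03, 0.25] -0.44 [-0.19  0.22 -0.09  1.26  0.   -2.89]
[0.5, -0.03, 0.25] 1.57 [-0.19  0.22 -0.09  1.26  0.    1.38]
[0.5, -0.03, 0.25] -1.57 [-0.19  0.22 -0.09  1.26  0.   -1.76]
[0.45, 0, 0.25] 0 [-0.14  0.12 -0.21  1.24  0.    3.  ]
[0.45, 0, 0.25] 3.14 [-0.14  0.12 -0.21  1.24  0.   -0.14]
[0.45, 0, 0.25] -0.44 [-0.14  0.12 -0.21  1.24  0.   -2.84]
[0.45, 0, 0.25] 1.57 [-0.14  0.12 -0.21  1.24  0.    1.43]
[0.45, 0, 0.25] -1.57 [-0.14  0.12 -0.21  1.24  0.   -1.71]
[0.5, 0, 0.3] 0 [-0.13  0.21  0.03  1.39  0.    3.01]
[0.5, 0, 0.3] 3.14 [-0.13  0.21  0.03  1.39  0.   -0.13]
[0.5, 0, 0.3] -0.44 [-0.13  0.21  0.03  1.39  0.   -2.83]
[0.5, 0, 0.3] 1.57 [-0.13  0.21  0.03  1.39  0.    1.44]
[0.5, 0, 0.3] -1.57 [-0.13  0.21  0.03  1.39  0.   -1.7 ]
```

```bash
python3 - <<'E'
from h import *
y=np.radians(82)
for n,P in (('jig',[.55,-.20,.22]),('stand',[.57,.075,.20])):
    ctrl.move_ptp(P,down(y)); ctrl.sleep(.3)
    s=ctrl.sense(); im=ctrl.read_camera('wrist'); cv2.imwrite(f'pics/w_{n}.png',im)
    np.savez(f'{n}.npz',p=s['tcp_pos'],r=s['ee_rot']); print(s['clock'],s['tcp_pos'],s['ee_rot'],s['wrist_force'])
f=[]
for i in range(8): ctrl.sleep(.02); f.append(ctrl.sense()['wrist_force'])
print(np.mean(f,0),np.std(f,0))
E
```

```text
2.2583 [ 0.54976251 -0.20054934  0.21998247] [-2.37197888e+00 -2.05981086e+00  1.02916707e-04] [-0.42529639  0.30821178 -0.52834792]
3.6833 [0.57023729 0.07396404 0.20006127] [2.37261576e+00 2.05892727e+00 1.16898971e-04] [ 0.94550543 -1.02185311 -0.21755752]
[-0.14960722 -0.29466287  0.12383759] [0.27875657 0.22971386 0.29601937]
```

View pics/w_jig.png

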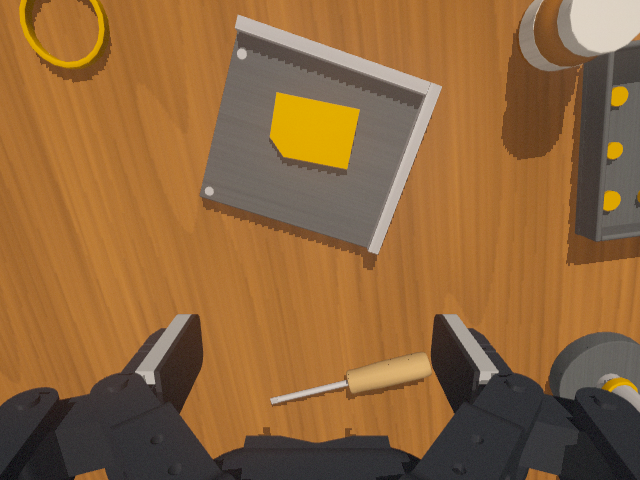

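View pics/w_stand.png

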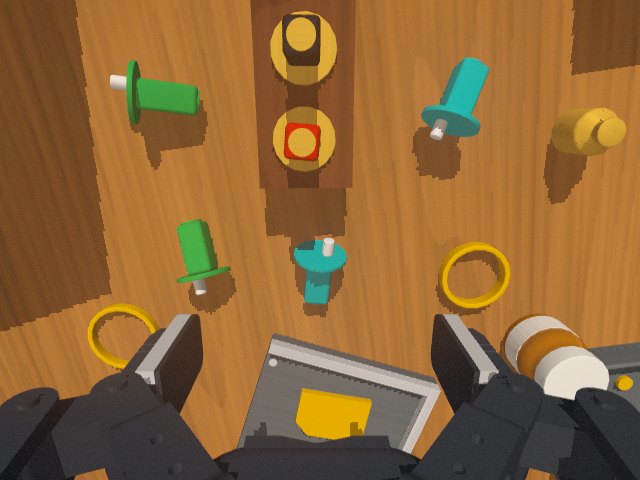

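The jig view shows the corner near (428,97), the fences on the right and top, and the blank at (315,130) with its clip at lower left (278,148). The stand view shows the red handle's top at (302,142), its flange at (304,138) and the black spare at (302,40). I'll enlarge both.

```bash
python3 - <<'E'
import cv2
a=cv2.imread('pics/w_jig.png')[5:265,190:450]; b=cv2.imread('pics/w_stand.png')[0:200,240:370]
cv2.imwrite('pics/c_jig.png',cv2.resize(a,(598,598),interpolation=cv2.INTER_CUBIC))  #x2.3
cv2.imwrite('pics/c_st.png',cv2.resize(b,(390,600),interpolation=cv2.INTER_CUBIC)) #x3
E
```

```text
(no output)
```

View pics/c_jig.png

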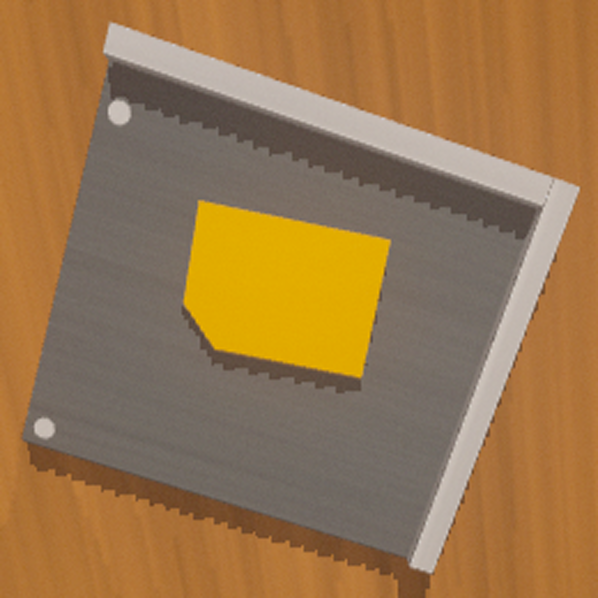

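View pics/c_st.png

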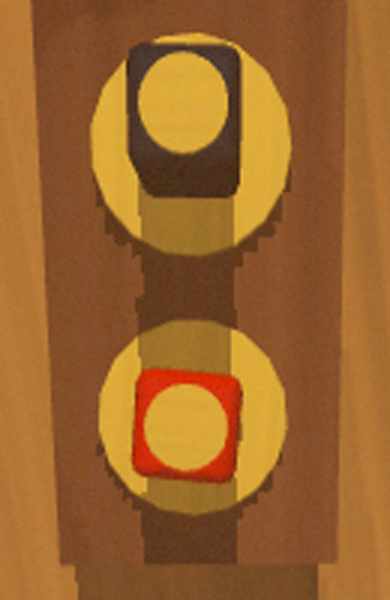

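```bash
python3 - <<'E'
from h import *
def lc(n):
    d=np.load(n+'.npz'); return cam('wrist',{'tcp_pos':d['p'],'ee_rot':d['r']})
J=lc('jig');S=lc('stand')
g=lambda u:(u[0]/2.3+190-.28,u[1]/2.3+5-.28); h=lambda u:(u[0]/3+240-.33,u[1]/3-.33)
# jig fit: known points (jig frame) -> (x0,y0,yaw)
from scipy.optimize import least_squares
pts=[((543,206),(0,0)),((579,188),(10,10)),((105,53),(-160,0)),((110,22),(-160,10)),((410,557),(0,-140)),((435,572),(10,-140))]
pts=pts[:5]
W=np.array([unproj(J,g(u),.022)[:2] for u,_ in pts]); M=np.array([m for _,m in pts])/1000
def fit(W,M):
    f=lambda p:(M@Ro.from_euler('z',p[2]).as_matrix()[:2,:2].T+p[:2]-W).ravel()
    r=least_squares(f,[*W[0],-.4]);return r.x,(r.fun.reshape(-1,2)*1000).round(1).tolist()
jx,res=fit(W,M);print('jig',jx,np.degrees(jx[2]),res)
B=[((198,201),(-35,25)),((390,238),(35,25)),((362,378),(35,-25)),((214,349),(-21,-25)),((183,303),(-35,-11))]
bx,res=fit(np.array([unproj(J,g(u),.018)[:2] for u,_ in B]),np.array([m for _,m in B])/1000)
print('blank',bx,np.degrees(bx[2]),res)
R=Ro.from_euler('z',jx[2]).as_matrix()[:2,:2]; print('blank in jig mm',R.T@(bx[:2]-jx[:2])*1000,np.degrees(bx[2]-jx[2]))
print('flange',unproj(S,h((193,417)),.049),'handle top',unproj(S,h((185,427)),.093))
print('spare flange',unproj(S,h((191,145)),.049),'sp top',unproj(S,h((183,103)),.093))
c=[unproj(S,h(u),.093)[:2] for u in((140,368),(242,378),(236,482),(132,472))]
for a,b in((0,1),(3,2),(3,0),(2,1)):
    d=c[b]-c[a];print('handle edge',np.linalg.norm(d)*1000,np.degrees(np.arctan2(d[1],d[0])))
a,b=[unproj(S,h(u),.045)[:2] for u in((62,563),(338,563))];d=b-a;print('stand edge',a,b,np.linalg.norm(d),np.degrees(np.arctan2(d[1],d[0])))
th=np.arctan2(d[1],d[0]);m=(a+b)/2;print('hole est',m+.035*np.array([-np.sin(th),np.cos(th)]))
np.save('jig.npy',jx)
E
```

```text
jig [ 0.65196585 -0.11655546 -0.44691084] -25.606104992733076 [[0.4, 0.6], [0.9, 1.1], [-0.9, 0.7], [-0.1, 0.9], [-0.4, -3.3]]
blank [ 0.5563592  -0.13279542 -0.32641137] -18.70199400491802 [[0.0, 0.2], [0.1, -0.3], [-0.1, 0.4], [0.2, -0.0], [-0.1, -0.2]]
blank in jig mm [-79.19816663 -55.96443729] 6.904110987815052
flange [0.5708953  0.13842858 0.049     ] handle top [0.57052678 0.13811714 0.093     ]
spare flange [0.57939037 0.19707563 0.049     ] sp top [0.57926059 0.19706745 0.093     ]
handle edge 20.688677903668115 -13.501715670248101
handle edge 21.629170553370876 -13.534685159974549
handle edge 20.67088944155312 75.96922995057918
handle edge 20.69603454290453 78.57402409888489
stand edge [0.53264618 0.107777  ] [0.60161575 0.09790703] 0.06967222037612375 -8.14408303707929
hole est [0.57208917 0.13748904]
```

```bash
cat >> h.py <<'E'
def force(n=5):
    f=[]
    for _ in range(n): ctrl.sleep(.01); f.append(ctrl.sense()['wrist_force'])
    return np.mean(f,0)
def jig():
    j=np.load('jig.npy'); R=Ro.from_euler('z',j[2]).as_matrix()[:2,:2]; return j[:2],R
def toW(xy,z):  # jig-frame mm -> world TCP
    o,R=jig(); return np.r_[o+R@np.asarray(xy)/1000,z]
def toJ(p):
    o,R=jig(); return R.T@(np.asarray(p)[:2]-o)*1000
def feel(d,dist,step,th,f0,v=.02,settle=.03):
    """step TCP along jig dir d (mm) until reaction against d exceeds th; returns log of (tcp in jig mm, reaction jig xy)"""
    _,R=jig(); d=np.asarray(d,float)/np.linalg.norm(d); s=ctrl.sense(); p0=toJ(s['tcp_pos']); z=s['tcp_pos'][2]; log=[]
    for k in range(1,int(dist/step)+1):
        ctrl.movel(toW(p0+d*step*k,Z),v=v); ctrl.sleep(settle); f=R.T@(force()-f0)[:2]
        log.append(np.r_[toJ(ctrl.sense()['tcp_pos']),f])
        if -f@d>th: break
    return np.array(log)
Z=.012+.0015+.040-.0187
E
python3 - <<'E'
from h import *
y=np.radians(76.5); g=np.array([.5707,.1383]); s0=ctrl.sense()['clock']
ctrl.move_ptp([*g,.125],down(y)); ctrl.movel([*g,.0523],v=.12)
ctrl.gripper_close(80); ctrl.sleep(.2); s=ctrl.sense(); print('grip',s['clock'],s['width'],s['grasp_force'],s['tcp_pos'])
np.save('grasp.npy',s['tcp_pos'])
ctrl.movel([*s['tcp_pos'][:2],.122],v=.12); ctrl.sleep(.15); s=ctrl.sense();print('lift',s['clock'],s['width'],s['grasp_force'],s['wrist_force'])
ctrl.move_ptp(toW((-21,-25),.10),down(y)); ctrl.sleep(.2)
cv2.imwrite('pics/held.png',ctrl.read_camera('scene'))
s=ctrl.sense();print(s['clock'],s['tcp_pos'],toJ(s['tcp_pos']),s['width'],force(10))
E
python3 -c "
import cv2
from h import *
u=proj(cam('scene'),toW((-21,-25),.08)).astype(int);print(u)
a=cv2.imread('pics/held.png')[u[1]-75:u[1]+75,u[0]-100:u[0]+100];cv2.imwrite('pics/held_c.png',cv2.resize(a,(800,600),interpolation=cv2.INTER_CUBIC))"
```

```text
grip 5.9 0.02109004884412891 78.36005330085754 [0.57109153 0.13843227 0.05271948]
lift 6.7833 0.021125575692643405 78.11498522758484 [ 0.48536869 -0.06649361 -0.97735787]
8.1 [ 0.62235757 -0.12855584  0.10021966] [-21.51399677 -23.61794208] 0.02091157643303899 [ 0.38527249 -0.03566747 -1.20519946]
[259 216]
```

View pics/held_c.png

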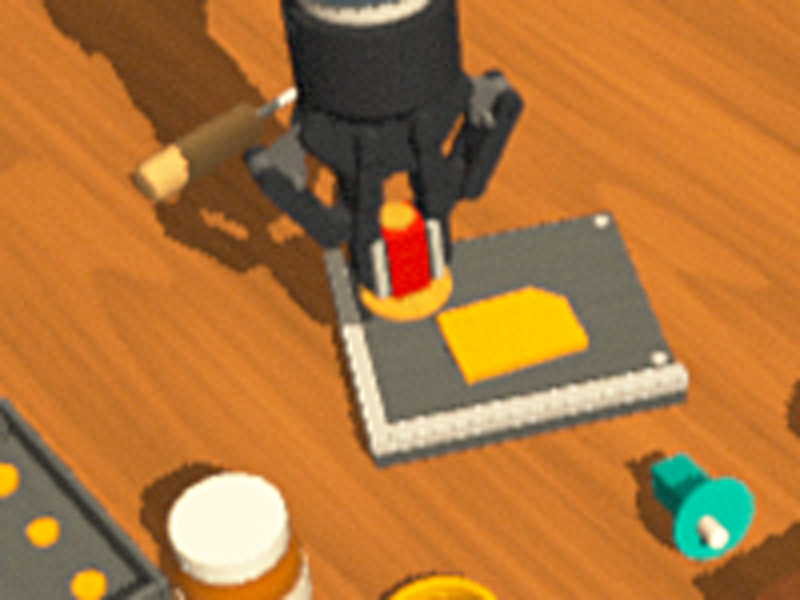

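The red pusher is held upright over the free corner of the deck, with the flange at about (405,293) in the crop and the blank clear of it. Next I'll lower it and feel both fences.

```bash
python3 - <<'E'
from h import *
np.set_printoptions(precision=2,suppress=True)
ctrl.movel(toW((-21,-25),Z+.012),v=.12); ctrl.movel(toW((-21,-25),Z),v=.04); ctrl.sleep(.2)
P=np.array([ctrl.sense()['tcp_pos']*1000 for _ in range(1)]+[(ctrl.sleep(.01),ctrl.sense()['tcp_pos']*1000)[1] for _ in range(8)])
f0=force(15); np.save('f0.npy',f0); print('f0',f0,ctrl.sense()['clock'],P.mean(0),P.std(0),toW((-21,-25),Z)*1000)
L=feel((0,1),26,.7,1.5,f0); print(len(L),'\n',L[-5:],ctrl.sense()['clock'])
p=-25+.7*len(L); print('cmd y',p)
ctrl.movel(toW((-21,-23),Z),v=.06); ctrl.sleep(.1)
L=feel((1,0),26,.7,1.5,f0); print(len(L),'\n',L[-5:],ctrl.sense()['clock']); print('cmd x about',-21+.7*len(L))
ctrl.movel(toW((-21,-23),Z),v=.06)
E
```

```text
f0 [-0.15 -0.   -1.25] 9.6167 [ 622.41 -130.08   35.03] [0.02 0.01 0.01] [ 622.22 -130.02   34.8 ]
26 
 [[-20.86  -9.58  -0.32   0.19]
 [-20.87  -8.88   0.09  -0.14]
 [-20.84  -8.2    0.09  -0.2 ]
 [-20.85  -7.54   0.34  -0.43]
 [-20.86  -7.33   0.14  -2.8 ]] 18.0667
cmd y -6.800000000000001
15 
 [[-13.22 -22.9    0.08   0.07]
 [-12.55 -22.91  -0.1    0.29]
 [-11.84 -22.89   0.17   0.13]
 [-11.22 -22.89   0.04   0.31]
 [-11.08 -22.92  -1.91  -0.08]] 23.4583
cmd x about -10.5
```

```bash
cat >> h.py <<'E'
OFF=np.array([6.2,2.55])
def tip(x,y,dz=0): return toW(np.array([x,y])-OFF,Z+dz)
def hop(x,y,f=.022): # raise, travel, lower
    p=ctrl.sense()['tcp_pos']; ctrl.movel([p[0],p[1],Z+f],v=.12); ctrl.movel(tip(x,y,f),v=.15); ctrl.movel(tip(x,y),v=.1)
E
python3 - <<'E'
from h import *
np.set_printoptions(precision=2,suppress=True)
f0=np.load('f0.npy')
hop(-78,-95); ctrl.movel(tip(-78,-58),v=.04); ctrl.sleep(.1); f1=force(5)
_,R=jig(); print(ctrl.sense()['clock'],'after fast',R.T@(f1-f0)[:2])
L=feel((0,1),6,.6,2,f0); print(L[:,:]+np.r_[OFF,0,0],ctrl.sense()['clock'])
ctrl.movel(tip(-80,-64),v=.08); ctrl.sleep(.1)
s=ctrl.sense(); cv2.imwrite('pics/afterA.png',ctrl.read_camera('top')); print(s['clock'])
E
python3 -c "
import cv2
a=cv2.imread('pics/afterA.png')[195:315,320:440];cv2.imwrite('pics/afterA_c.png',cv2.resize(a,(600,600),interpolation=cv2.INTER_CUBIC))"
```

```text
26.5 after fast [ 0.12 -0.43]
[[-77.98 -57.67   0.55   0.48]
 [-77.99 -57.07   0.33   0.01]
 [-78.02 -56.37  -0.15  -0.4 ]
 [-77.97 -55.76   0.58  -0.41]
 [-77.98 -55.17  -0.24  -0.52]
 [-77.95 -54.8    0.15  -1.16]
 [-77.95 -54.56  -0.18  -4.01]] 28.775
29.15
```

View pics/afterA_c.png

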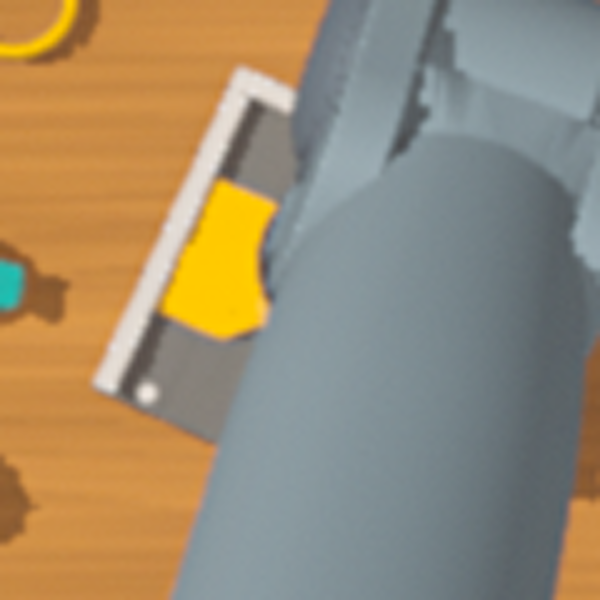

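The crop shows the blank flush along fence_y (its left edge runs (220,180)-(162,310)), still short of fence_x. Next I'll slide it along to fence_x.

```bash
python3 - <<'E'
from h import *
np.set_printoptions(precision=2,suppress=True)
f0=np.load('f0.npy'); _,R=jig()
hop(-130,-33); ctrl.movel(tip(-77.5,-28),v=.05); ctrl.sleep(.1); f1=force(5)
print(ctrl.sense()['clock'],'after fast',R.T@(f1-f0)[:2])
L=feel((1,0),5,.6,2,f0); print(L+np.r_[OFF,0,0],ctrl.sense()['clock'])
ctrl.movel(tip(-82,-29),v=.08); hop(-73,-53); ctrl.sleep(.15)
f0=force(12); np.save('f0b.npy',f0); ctrl.movel(tip(-68.5,-48.5),v=.05); print('f0',f0,ctrl.sense()['clock'],R.T@(force()-f0)[:2])
E
```

```text
31.7917 after fast [0.36 0.01]
[[-77.22 -28.02   0.22   0.09]
 [-76.58 -28.     0.    -0.31]
 [-75.97 -28.01  -0.5    0.04]
 [-75.34 -28.01   0.13   0.52]
 [-74.97 -28.    -0.77  -0.47]
 [-74.78 -28.06  -2.4    0.68]] 33.7417
f0 [-0.07  0.11 -1.27] 35.5333 [ 0.3 -0.4]
```

```bash
python3 - <<'E'
from h import *
np.set_printoptions(precision=2,suppress=True)
f0=np.load('f0b.npy'); _,R=jig()
L=feel((1,1),6,.4,5,f0); print(L+np.r_[OFF,0,0],ctrl.sense()['clock'])
for i in range(4):
    f=R.T@(force(20)-f0)[:2]; print(f,ctrl.sense()['clock'])
E
```

```text
[[-68.01 -48.1   -0.04   0.18]
 [-67.69 -47.79   0.3   -0.56]
 [-67.39 -47.47   0.25   0.15]
 [-67.11 -47.18   0.02   0.31]
 [-66.8  -46.89   0.17  -0.24]
 [-66.53 -46.62   0.23   0.05]
 [-66.49 -46.47  -0.66  -1.27]
 [-66.39 -46.33  -1.35  -1.99]
 [-66.33 -46.21  -3.02  -3.31]
 [-66.33 -46.15  -3.51  -4.37]] 38.825
[-3.59 -4.4 ] 38.9917
[-3.67 -4.34] 39.1583
[-3.68 -4.22] 39.325
[-3.48 -4.21] 39.4917
```

```bash
python3 - <<'E'
from h import *
np.set_printoptions(precision=3,suppress=True)
y=np.radians(76.5); g=np.load('grasp.npy')
ctrl.sleep(.4); ctrl.movel(tip(-73,-53),v=.05)
p=ctrl.sense()['tcp_pos']; ctrl.movel([p[0],p[1],.122],v=.12)
ctrl.move_ptp([g[0],g[1],.122],down(y)); ctrl.sleep(.3); f0=force(8)
print(ctrl.sense()['clock'],ctrl.sense()['tcp_pos'],g)
for z in (.088,.078,.066,.056,.0535):
    ctrl.movel([g[0],g[1],z],v=.06); ctrl.sleep(.05); f=force()-f0; print(z,f)
    if np.linalg.norm(f)>6: print('stop');break
else:
    ctrl.open_gripper(); ctrl.sleep(.2); print(ctrl.sense()['width'],ctrl.sense()['clock'])
    ctrl.movel([g[0],g[1],.15],v=.12)
    ctrl.move_ptp([.57,.03,.22],down(np.radians(82))); ctrl.sleep(.2)
    cv2.imwrite('pics/end_w.png',ctrl.read_camera('wrist')); cv2.imwrite('pics/end_t.png',ctrl.read_camera('top'))
print(ctrl.sense()['clock'])
E
```

```text
42.55 [0.571 0.138 0.122] [0.571 0.138 0.053]
0.088 [ 0.262 -0.269 -0.203]
0.078 [ 0.749 -0.037 -0.02 ]
0.066 [0.566 0.044 0.193]
0.056 [-0.07  -0.268 -0.055]
0.0535 [ 0.198  0.235 -0.734]
0.08499870401303977 45.8
47.6417
```

View pics/end_w.png

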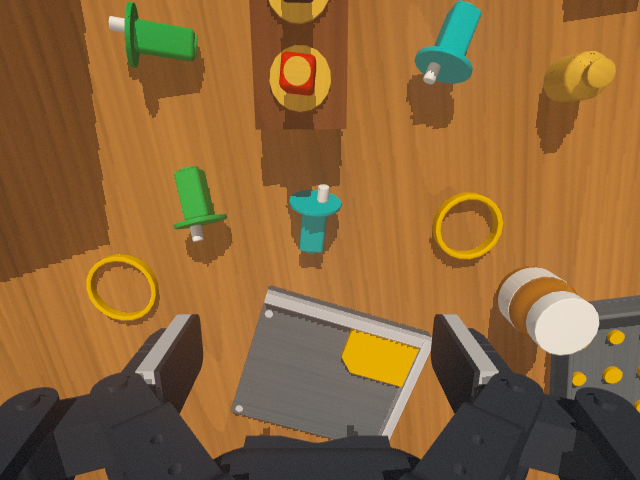

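The picture shows the blank seated against both fences (380,358), the red pusher upright in its own hole (298,78), and the other things where they were. I'm handing in.

```bash
python3 -c "
from plant import ctrl
print(ctrl.sign_off())"
```

```text
the job is handed in; nothing more can be done
None
```

The job is handed in at about 48 s: the blank sits flush against both fences after a press of about 3.5 N and 4.3 N on them, held about 1 s (about 5.6 N in all by the wrist sensor). The pusher stands released in its own hole, and the other things are where they were; the hand-in reported no verdict.

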